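# Feed the loaded pin pallet under the reader bridge

### The job

Two steel pallets wait side by side on the two-lane track of the pin machine. Slide the one that is loaded with brass pins forward along the track, flat on it all the way, under the low reader bridge until its nose is up against the end stop. Leave the empty pallet where it is.

Things in the scene. Friction and masses are not known exactly. Their poses are not given: they have to be found in the camera images.
- track: Fixed two-lane base plate. Origin on the table; x = feed direction, y = left of it, z up. Plate x -180 to +160 mm, y +-125. Two lanes centred at y = +55 and -55 mm, 68 mm wide, floor 12 mm above the table, between guide rails 8 mm higher than the floor. Aluminium end stop block in each lane, 20 mm high, face at x = +130: a pallet against it has its origin at x = 70, its tail end at x = 10.
- bridge (a point): Centre of the underside of the reader bridge, at track x = 80, y = 0: an aluminium beam across both lanes, 40 mm deep (track x 60 to 100), its underside 46 mm and top 76 mm above the table, posts outside the lanes. A black reader head over each lane (x 77 to 107) reaches 128 mm above the table. Fingers cannot pass under it above a pallet, and need not: 50 mm of tail stays out in front.
- loaded_pallet: Pallet to feed: loose steel plate 120 (x) x 60 (y) x 20 mm, about 0.4 kg, with two rows of six upright brass pins, 8 mm high (28 mm overall), on its forward half; tail plain. Origin at the centre of its underside, x to its nose, along the feed direction within 3 degrees. Lies in either lane, before the bridge, nose 20 to 60 mm short of it; about 4 mm play to each rail.
- empty_pallet: The other pallet, the same plate without pins, only two rows of six dark empty holes, 20 mm high overall. Lies in the other lane. Origin and axes as for the loaded one.
Not all that is in view belongs to the job. Leave any green or turquoise look-alike of the loaded_pallet alone.

How it is judged:
By the outcome, as a careful person would: the job done as asked, in the order asked, and still so for the second after the job is handed in, with the robot touching nothing.
It also fails if it takes over 29 s, if anything falls off the work surface, if the arm or the gripper's body presses on something with over 40 N, if the wrist force passes 120 N, or if a joint passes its speed limit or range.

### The arm

A 7-joint arm with a two-finger parallel gripper is mounted at the origin on the work surface. World frame = base frame: x ahead of the robot, y to its left, z up, the work surface at z = 0. Lengths are in m, angles in rad, forces in N, time in s.
With the tool pointing down it reaches from about 0.4 to 0.85 m from the base axis. Payload 10.4 kg.
Tool frame: the origin (TCP) lies at the very end of the fingers, on their centre line; the grasp point (between the pads) lies 19 mm behind it; x points along the fingers, z is the direction in which the jaws open and shut, and the axes are right-handed (so a half turn about x gives the same grasp; the last joint's range is limited). The gripper opens to 85 mm and grips with 20 to 120 N. Pads are 22 mm wide; open, the fingers measure 114 mm over their backs; the gripper's body (76 mm by 85 mm) begins 54 mm behind the grasp point. The pads swing forward as they close: fully open they stand 13 mm farther back than shut.
Start: joints at [-1.162, 0.332, -0.065, 1.46, 0.022, 1.35, -0.088], TCP at [0.262, 0.568, 0.231] pointing down, gripper open.
Joint ranges: [-2.6, 2.6], [-0.5, 2.12], [-1.47, 1.34], [0.16, 2.42], [-1.27, 4.41], [0.06, 2.06], [-2.6, 2.6]. Speed limits (rad/s): [2.22, 2.22, 2.79, 2.79, 3.14, 3.14, 3.14].

### API

Orientations are given as a unit quaternion [x, y, z, w].
In Python, from workcell import telemetry, viewer, manip, spot_in, mark_of gives the robot as it stands. The module is installed in compiled form; this text tells all that it offers.
- The arm moves only by the shell command python3 -m crank 'ROWS' [FORCE]. ROWS is JSON, a list of rows, each a list of 3 entries, a list of its own where there are three numbers: the closure, from 0 (fully open) to 1 (shut), then the shift along the world's x, y, z in cm, then the turn, a rotation vector about the world's x, y, z in rad. A call has 1 to 12 rows; each row shifts and turns the commanded pose from where the row before left it; what a row does not reach is not made up. A row lasts 1/12 s, in which the tool goes at most 41.7 mm and 7.16 degrees, less where a joint would pass 70% of its speed; a pose out of reach is approached as far as the arm can. A call with a gripper value outside its range is refused whole. The fingers move at their own pace and stop on an object; FORCE is the grip in N (left out, the last holds). Time passes only in rows, so rows that do not move let the fingers close. It gives the time, the measured TCP pose, the force and the opening at its end, in the units of the state.
- telemetry.get_obs(): the state, without advancing time (a new reading comes with each control period).
- viewer.camera(name): name is "scene" or "top" or "wrist"; returns a dict with "frame" (480x640x3 uint8, red, green, blue), "intrinsics" (3x3 intrinsics, pixels), "cam_to_world" (4x4, takes a point from camera to world coordinates). Camera axes: x right, y up, looking along -z (the intrinsics and any distortion apply to the point x, -y, -z); pixel columns grow to the right and rows downward; lengths in m; the calibration is good to about 2 mm. A picture is of the moment at which its call begins. There is no depth.
- manip.hand_in(): hands the job in, once; it reports no verdict.
Trained networks look in a picture, given as the dict that the camera call returned (one of the last four; its "shot" number tells which), for a name from the list of things; names that differ only in an ending like _2 or _b are one class to them, and where a whole thing is asked for, a point or a joint stands for the part that bears it (a point fixed in the world has none). Each returns a list of dicts, best first, with "conf" (0 to 1); they miss things now and then, are a little off and sometimes report something else, mostly with a low value. They report only what shows in the picture. A call takes as long as a camera call. They do not tell look-alikes from the thing itself.
- spot_in(thing, picture): "location" ([x, y, z] in m, in the coordinates of the camera as it stood for that picture, good to about 4 mm: the middle of the surface that is visible of it).
- mark_of(thing, picture): "location" ([x, y, z] in m, in the coordinates of the camera as it stood for that picture, good to about 4 mm: a listed point, or the origin of a listed thing).
The state is a dict: "clock": time; "joint_pos": joint angles; "joint_velocities": joint speeds; "tau": joint torques, N m; "position": TCP position; "ee_rot": TCP orientation; "ft_force": force on the tool from outside, world axes, zero at the start; "torque": the same for the moment, N m; "grip_width": opening from 0.0 (shut) to 1.0 (fully open).
Only numpy, scipy, OpenCV 4.12 (cv2) and the standard library are available. Lean on these libraries where they do the work, as an engineer would, in place of code of your own. Each camera call takes 0.05 s, during which the arm holds its last target. There are 200 camera calls.

## Working session

There is one attempt and no reset: what is moved stays moved. The work goes in short steps, Python scripts to look and compute and a shell command to move; the robot and the scene stay as the last step left them, time stands still between calls to the robot, and variables do not carry over. Pictures are saved under pics/ and viewed, about 8 in all and at most 12, crops included, and the job is handed in when it is done.

```bash
mkdir -p pics
cat > h.py <<'E'
import numpy as np, cv2
from workcell import telemetry, viewer, manip, spot_in, mark_of
def w(p,l): return (np.array(p["cam_to_world"])@np.r_[l,1])[:3]
def look(n,f): 
    p=viewer.camera(n); cv2.imwrite(f"pics/{f}.png",p["frame"][:,:,::-1]); return p
def rep(p,names):
    for n in names:
        for fn in (mark_of,spot_in):
            for d in fn(n,p)[:3]: print(n,fn.__name__,round(d["conf"],2),w(p,d["location"]).round(4))
E
python3 - <<'E'
from h import *
for n in("top","scene"):
    p=look(n,n+"0");print(n);rep(p,["track","bridge","loaded_pallet","empty_pallet"])
o=telemetry.get_obs();print({k:np.round(o[k],3) for k in("clock","position","ee_rot","ft_force","grip_width")})
a=cv2.imread("pics/top0.png");b=cv2.imread("pics/scene0.png")
E
```

```text
top
track call 0.71 [ 5.817e-01 -3.000e-02 -4.000e-04]
track call 0.65 [ 0.5806 -0.0111  0.02  ]
bridge call 0.9 [0.589  0.0517 0.0443]
bridge call 0.55 [ 0.5788 -0.0116  0.0197]
bridge call 0.51 [ 0.6342 -0.066   0.0323]
loaded_pallet call 0.86 [ 0.6131 -0.3313 -0.0027]
loaded_pallet call 0.78 [ 0.4299 -0.3609  0.0018]
loaded_pallet call 0.64 [ 0.3428 -0.1387 -0.0038]
loaded_pallet call 0.94 [ 0.3454 -0.1391  0.0171]
loaded_pallet call 0.66 [ 0.5213 -0.0758  0.0349]
loaded_pallet call 0.62 [ 0.426  -0.3574  0.0221]
empty_pallet call 0.6 [ 0.6335 -0.0677  0.0126]
empty_pallet call 0.86 [ 0.6331 -0.0672  0.0321]
empty_pallet call 0.16 [ 0.5229 -0.0788  0.0353]
scene
track call 0.82 [ 0.5855 -0.0355  0.0058]
track call 0.83 [0.6161 0.0472 0.0212]
bridge call 0.86 [0.5891 0.0462 0.0456]
bridge call 0.58 [0.6135 0.051  0.0177]
loaded_pallet call 0.93 [ 0.5278 -0.0799  0.0117]
loaded_pallet call 0.91 [ 0.3495 -0.1461  0.0023]
loaded_pallet call 0.79 [ 0.4319 -0.3626 -0.0007]
loaded_pallet call 0.94 [ 0.6241 -0.3209  0.0165]
loaded_pallet call 0.79 [ 0.5356 -0.0729  0.0324]
loaded_pallet call 0.72 [ 0.4408 -0.3498  0.0224]
empty_pallet call 0.66 [ 0.6302 -0.0721  0.0126]
empty_pallet call 0.22 [0.5913 0.0457 0.0423]
empty_pallet call 0.73 [ 0.6403 -0.063   0.0332]
{'clock': np.float64(0.9), 'position': array([0.262, 0.568, 0.231]), 'ee_rot': array([-0.381,  0.595,  0.381,  0.596]), 'ft_force': array([ 0.668, -0.362,  0.288]), 'grip_width': np.float64(0.997)}
```

View pics/top0.png

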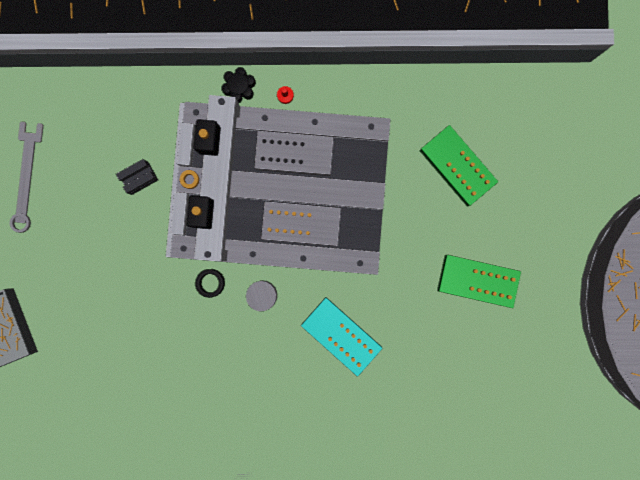

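View pics/scene0.png

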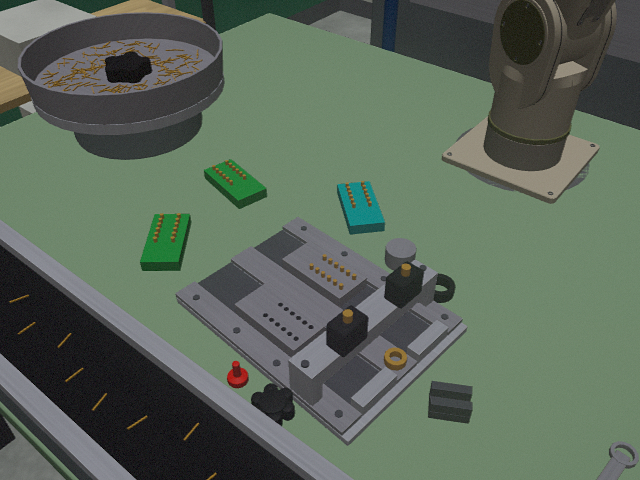

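The loaded pallet (brass pins, px ~(301,224) in the top view) is in the lane nearer the robot, and the empty one is at (293,152). Feed runs to image left, which is roughly world +y. The green and turquoise blocks are decoys. Next I'll refine the geometry.

```bash
cat >> h.py <<'E'
def px(p,u,v,z):
    K=np.array(p["intrinsics"]);T=np.array(p["cam_to_world"])
    d=T[:3,:3]@np.array([(u-K[0,2])/K[0,0],-(v-K[1,2])/K[1,1],-1]);c=T[:3,3]
    return c+d*(z-c[2])/d[2]
E
python3 - <<'E'
from h import *
p=viewer.camera("top"); import pickle; pickle.dump({k:p[k] for k in("intrinsics","cam_to_world")},open("top.pkl","wb"))
f=p["frame"][90:280,160:400,::-1]; cv2.imwrite("pics/crop1.png",cv2.resize(f,None,fx=3.2,fy=3.2,interpolation=cv2.INTER_CUBIC))
E
```

```text
(no output)
```

View pics/crop1.png

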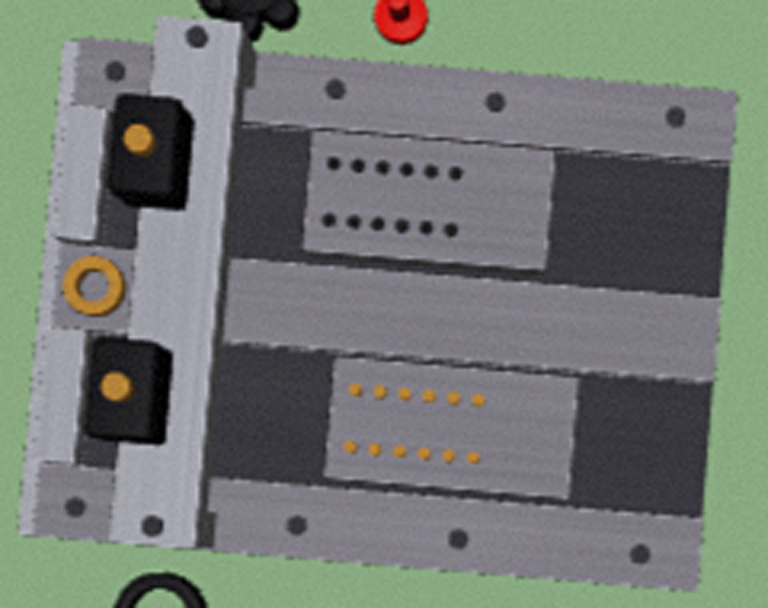

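Run:
```python
from h import *
import pickle; p=pickle.load(open("top.pkl","rb"))
q=lambda a,b,z: px(p,160+a/3.2,90+b/3.2,z)
P={k:q(a,b,z) for k,a,b,z in[("NU",334,357,.032),("NL",324,476,.032),("TU",579,377,.032),("TL",569,497,.032),
("r1",222,343,.02),("r1b",713,381,.02),("r2",210,478,.02),("r2b",702,518,.02),("cU",737,92,.02),("cL",697,590,.02)]}
d=P["r1"]+P["r2"]-P["r1b"]-P["r2b"]; d=d[:2]/np.linalg.norm(d[:2]);print("feed",d,np.arctan2(-d[0],d[1]))
O=(P["cU"]+P["cL"])[:2]/2+.18*d; n=np.array([-d[1],d[0]]); print("track O",O)
for k in P: r=P[k][:2]-O; print(k,P[k].round(4),"track",(r@d).round(4),(r@n).round(4))
t=lambda x,y:O+x*d+y*n
for x in(-.14,-.125,.01):print(x,t(x,.055))
print(t(.08,0),t(0.13,.055))
```

```text
feed [0.08636033 0.99626397] -0.08646804190566759
track O [ 0.58129421 -0.03111619]
NU [ 0.5574 -0.0218  0.032 ] track 0.0072 0.0246
NL [ 0.4992 -0.0167  0.032 ] track 0.0072 0.083
TU [ 0.5467 -0.1415  0.032 ] track -0.113 0.0249
TL [ 0.4881 -0.1362  0.032 ] track -0.1127 0.0838
r1 [0.566  0.0348 0.02  ] track 0.0644 0.021
r1b [ 0.5453 -0.2082  0.02  ] track -0.1795 0.0205
r2 [0.4991 0.0409 0.02  ] track 0.0646 0.0881
r2b [ 0.4776 -0.202   0.02  ] track -0.1792 0.0886
cU [ 0.6894 -0.2217  0.02  ] track -0.1805 -0.1241
cL [ 0.4421 -0.1992  0.02  ] track -0.1795 0.1241
-0.14 [ 0.51440924 -0.16584333]
-0.125 [ 0.51570465 -0.15089937]
0.01 [ 0.52736329 -0.01640373]
[0.58820303 0.04858492] [0.53772653 0.10314794]
```

The measured geometry agrees with the given sizes. The tail is at track x = -113 mm, so the push is about 123 mm. I'll go behind the tail with the fingers shut and the jaws across the feed.

```bash
python3 -m crank '[[1,[1.26,-3.72,0],[0,0,-0.102]],[1,[1.26,-3.72,0],[0,0,-0.102]],[1,[1.26,-3.72,0],[0,0,-0.102]],[1,[1.26,-3.72,0],[0,0,-0.102]],[1,[1.26,-3.72,0],[0,0,-0.102]],[1,[1.26,-3.72,0],[0,0,-0.102]],[1,[1.26,-3.72,0],[0,0,-0.102]],[1,[1.26,-3.72,0],[0,0,-0.102]],[1,[1.26,-3.72,0],[0,0,-0.102]],[1,[1.26,-3.72,0],[0,0,-0.102]],[1,[1.26,-3.72,0],[0,0,-0.102]],[1,[1.26,-3.72,0],[0,0,-0.102]]]' 60
python3 -m crank '[[1,[1.26,-3.72,0],[0,0,0]],[1,[1.26,-3.72,0],[0,0,0]],[1,[1.26,-3.72,0],[0,0,0]],[1,[1.26,-3.72,0],[0,0,0]],[1,[1.26,-3.72,0],[0,0,0]],[1,[1.26,-3.72,0],[0,0,0]],[1,[1.26,-3.72,0],[0,0,0]],[1,[1.26,-3.72,0],[0,0,0]],[1,[0,0,0],[0,0,0]],[1,[0,0,0],[0,0,0]]]'
python3 - <<'E'
from h import *
p=look("wrist","w1");o=telemetry.get_obs();print(o["position"],o["ee_rot"],o["clock"],o["joint_pos"])
print("cam",np.array(p["cam_to_world"])[:3,3])
from scipy.spatial.transform import Rotation as R
print(R.from_quat(o["ee_rot"]).as_matrix().round(3))
print("ft",o["ft_force"])
E
```

```text
clock: 1.95
position: [0.413, 0.1194, 0.2317]
ee_rot: [0.032, 0.706, -0.031, 0.707]
ft_force: [0.5, 0.2, -0.1]
grip_width: 0.004
clock: 2.78
position: [0.5133, -0.1788, 0.2311]
ee_rot: [0.031, 0.707, -0.032, 0.706]
ft_force: [0.6, 0.3, -1.4]
grip_width: 0.0
[ 0.5134408  -0.17685701  0.23110761] [ 0.03043615  0.7066498  -0.0307417   0.7062398 ] 2.8333 [-0.4002848   0.1678791   0.72959053  1.7129862  -0.11509037  1.30506597
  0.266129  ]
cam [ 0.51934944 -0.11018858  0.37276113]
[[-0.001  0.086  0.996]
 [-0.     0.996 -0.086]
 [-1.    -0.    -0.001]]
ft [-0.38484924 -0.18700872 -0.6414793 ]
```

```bash
python3 -m crank '[[1,[0,0,-3.5],[0,0,0]],[1,[0,0,-3.5],[0,0,0]],[1,[0,0,-3.5],[0,0,0]],[1,[0,0,-3.5],[0,0,0]],[1,[0,0,-3.5],[0,0,0]],[1,[0,0,-2],[0,0,0]],[1,[0,0,-1.5],[0,0,0]],[1,[0,0,0],[0,0,0]]]'
python3 - <<'E'
from h import *
look("scene","s1");p=look("wrist","w2");print(telemetry.get_obs()["position"])
a=cv2.imread("pics/s1.png")[160:460,130:530];b=cv2.imread("pics/w2.png")
cv2.imwrite("pics/m1.png",np.hstack([a,cv2.resize(b,(400,300))]))
E
```

```text
clock: 3.5
position: [0.5117, -0.1739, 0.0186]
ee_rot: [0.03, 0.708, -0.029, 0.705]
ft_force: [-0.8, 0.5, 0.4]
grip_width: 0.0
[ 0.5136757  -0.17515621  0.0217354 ]
```

View pics/m1.png

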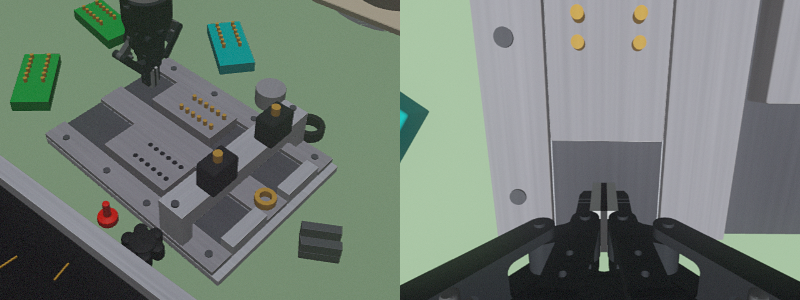

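The shut fingers are centred in the lane, just behind the loaded pallet's tail (crop right, ~(605,190), tail edge at row 142). Now I'll push gently.

```bash
python3 -m crank '[[1,[0.086,1,0],[0,0,0]],[1,[0.086,1,0],[0,0,0]],[1,[0.06,0.7,0],[0,0,0]],[1,[0.06,0.7,0],[0,0,0]],[1,[0.086,1,0],[0,0,0]],[1,[0.086,1,0],[0,0,0]],[1,[0.086,1,0],[0,0,0]],[1,[0.086,1,0],[0,0,0]],[1,[0.086,1,0],[0,0,0]],[1,[0.086,1,0],[0,0,0]],[1,[0.086,1,0],[0,0,0]],[1,[0.086,1,0],[0,0,0]]]'
python3 - <<'E'
from h import *
look("scene","s2");p=look("wrist","w3");o=telemetry.get_obs();print(o["position"],o["ft_force"])
d=np.array([.08636,.99626]);r=o["position"][:2]-np.array([.5813,-.0311]);print("track",r@d,r@[-d[1],d[0]])
a=cv2.imread("pics/s2.png")[160:460,130:530];b=cv2.imread("pics/w3.png")
cv2.imwrite("pics/m2.png",np.hstack([a,cv2.resize(b,(400,300))]))
E
```

```text
clock: 4.6
position: [0.5234, -0.0613, 0.0213]
ee_rot: [0.03, 0.706, -0.03, 0.706]
ft_force: [-0.6, -3.7, 2.2]
grip_width: -0.0
[ 0.52342724 -0.05951976  0.02104807] [ 0.78129698  0.55505961 -0.29688301]
track -0.033311366707559596 0.0552019874625033
```

View pics/m2.png

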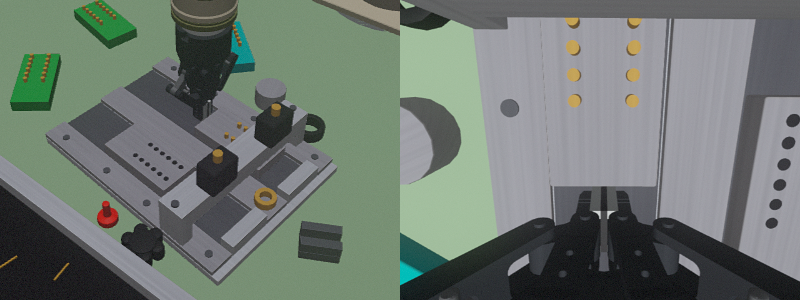

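Pushing takes about 4 N, and the pallet is nosing under the bridge. The empty pallet hasn't moved. Continuing slower.

```bash
python3 -m crank '[[1,[0.043,0.5,0],[0,0,0]],[1,[0.043,0.5,0],[0,0,0]],[1,[0.043,0.5,0],[0,0,0]],[1,[0.043,0.5,0],[0,0,0]],[1,[0.043,0.5,0],[0,0,0]],[1,[0.017,0.2,0],[0,0,0]]]'
python3 -m crank '[[1,[0.017,0.2,0],[0,0,0]],[1,[0.017,0.2,0],[0,0,0]]]'
```

```text
clock: 5.2
position: [0.5257, -0.0343, 0.0212]
ee_rot: [0.03, 0.707, -0.03, 0.706]
ft_force: [-0.3, -1.6, -1.1]
grip_width: 0.003
clock: 5.37
position: [0.526, -0.0313, 0.0213]
ee_rot: [0.03, 0.706, -0.03, 0.706]
ft_force: [-0.4, -2.1, -1.0]
grip_width: -0.005
```

```bash
python3 -m crank '[[1,[0.017,0.2,0],[0,0,0]],[1,[0.017,0.2,0],[0,0,0]]]'
python3 -m crank '[[1,[0.017,0.2,0],[0,0,0]],[1,[0,0,0],[0,0,0]]]'
python3 - <<'E'
from h import *
p=look("wrist","w4");look("top","t4");o=telemetry.get_obs();print(o["position"],o["ft_force"])
a=cv2.imread("pics/t4.png")[90:290,140:400];b=cv2.imread("pics/w4.png")
cv2.imwrite("pics/m3.png",np.hstack([cv2.resize(a,(390,300)),cv2.resize(b,(400,300))]))
E
```

```text
clock: 5.53
position: [0.5263, -0.0273, 0.0213]
ee_rot: [0.03, 0.706, -0.03, 0.707]
ft_force: [-0.8, -1.6, -1.0]
grip_width: -0.003
clock: 5.7
position: [0.5263, -0.0266, 0.0213]
ee_rot: [0.03, 0.707, -0.031, 0.706]
ft_force: [-2.2, -6.2, 0.1]
grip_width: 0.002
[ 0.52625582 -0.02658294  0.02134485] [-1.12530136 -5.1805383  -0.20112962]
```

View pics/m3.png

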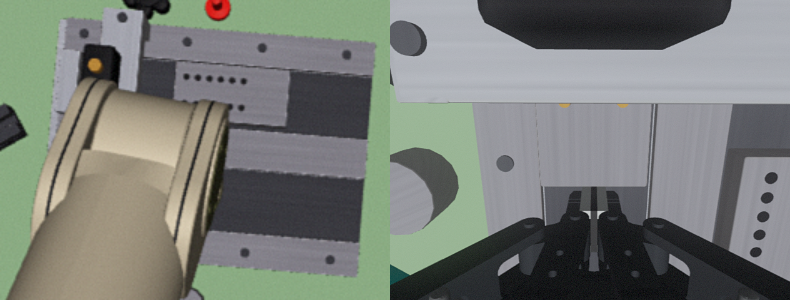

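```bash
python3 -m crank '[[1,[0.017,0.2,0],[0,0,0]],[1,[0,0,0],[0,0,0]]]'
python3 -m crank '[[1,[0.017,0.2,0],[0,0,0]],[1,[0,0,0],[0,0,0]]]'
```

```text
clock: 5.97
position: [0.5261, -0.0264, 0.0213]
ee_rot: [0.03, 0.707, -0.032, 0.706]
ft_force: [-2.4, -11.2, 1.5]
grip_width: 0.003
clock: 6.13
position: [0.526, -0.0263, 0.0213]
ee_rot: [0.03, 0.707, -0.033, 0.706]
ft_force: [-3.2, -17.7, 2.0]
grip_width: -0.003
```

The pallet is firmly on the stop: the force climbs with no motion. I'll back straight off, rise, and check.

```bash
python3 -m crank '[[1,[-0.043,-0.5,0],[0,0,0]],[1,[-0.086,-1,0],[0,0,0]],[1,[-0.26,-3,0],[0,0,0]],[1,[-0.26,-3,0],[0,0,0]],[1,[0,0,3.5],[0,0,0]],[1,[0,0,3.5],[0,0,0]],[1,[0,0,3.5],[0,0,0]],[1,[0,0,3.5],[0,0,0]],[1,[0,-3.5,1],[0,0,0]],[1,[0,-4,0],[0,0,0]],[1,[0,-4,0],[0,0,0]],[1,[0,-4,0],[0,0,0]]]'
python3 -m crank '[[1,[0,-4,0],[0,0,0]],[1,[0,-4,0],[0,0,0]],[1,[0,-4,0],[0,0,0]],[1,[0,0,0],[0,0,0]]]'
python3 - <<'E'
from h import *
p=look("top","t5");q=look("scene","s5");rep(p,["loaded_pallet","empty_pallet"])
f=p["frame"][90:280,140:400,::-1]; g=q["frame"][200:450,170:480,::-1]
cv2.imwrite("pics/c5.png",np.hstack([cv2.resize(f,(520,380),interpolation=cv2.INTER_CUBIC),g[:, :270].repeat(1,0)[:250] if 0 else cv2.resize(g,(280,380))]))
cv2.imwrite("pics/c6.png",cv2.resize(p["frame"][90:280,160:400,::-1],None,fx=3.2,fy=3.2,interpolation=cv2.INTER_CUBIC))
E
```

```text
clock: 7.13
position: [0.5207, -0.2526, 0.1721]
ee_rot: [0.03, 0.706, -0.029, 0.707]
ft_force: [1.7, -0.2, 0.3]
grip_width: 0.001
clock: 7.47
position: [0.5165, -0.3803, 0.1713]
ee_rot: [0.032, 0.707, -0.035, 0.706]
ft_force: [-1.1, -1.4, 0.7]
grip_width: -0.0
loaded_pallet call 0.84 [0.5332 0.042  0.0135]
loaded_pallet call 0.7 [ 0.4258 -0.3606  0.0039]
loaded_pallet call 0.63 [ 0.6137 -0.3296 -0.0061]
loaded_pallet call 0.91 [0.5265 0.0132 0.0358]
loaded_pallet call 0.8 [ 0.3446 -0.1424  0.0188]
loaded_pallet call 0.75 [ 0.6132 -0.3284  0.0203]
empty_pallet call 0.82 [ 0.6325 -0.0675  0.0106]
empty_pallet call 0.56 [ 0.6292 -0.066   0.0344]
```

View pics/c6.png

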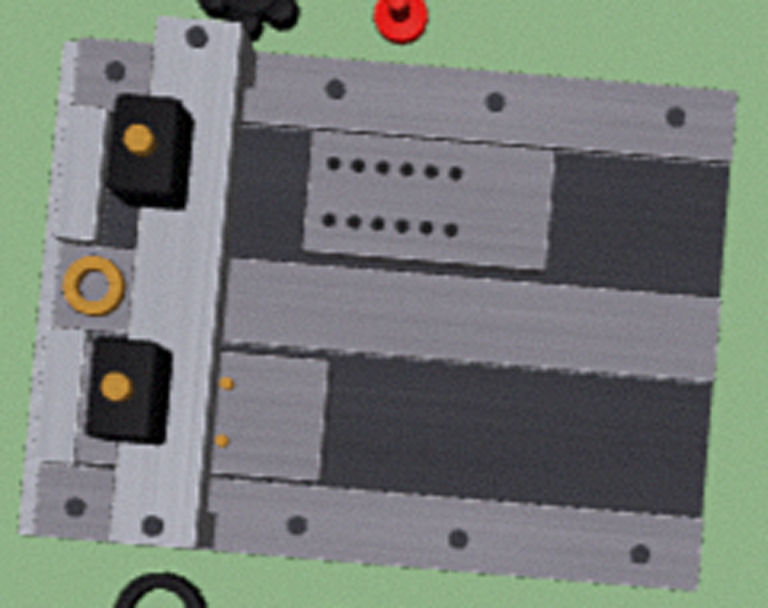

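View pics/s5.png

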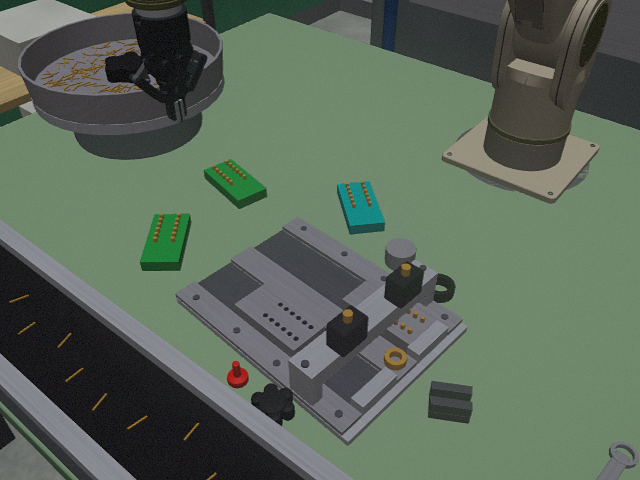

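The tail moved about 250 px at the 120 mm ≈ 245 px scale, which puts it at track x ≈ +9.8 mm (10 expected). The scene view shows the nose on the stop, and the empty pallet is unchanged at the same pixels.

```bash
python3 -c "
from h import *
print(telemetry.get_obs()['ft_force']);print(manip.hand_in())"
```

```text
[-0.59713361 -0.52791134  0.62547252]
the job is handed in; nothing more can be done
None
```

The pinned pallet is under the reader bridge with its nose against the end stop, and the job is handed in. I pushed it flat along its lane with the shut fingers on its tail, then backed off and rose clear.

**Contact with the stop:** At the stop the push force rose to about 18 N with almost no further motion. In the final top view the tail is at track x ≈ +10 mm, where it should be.

**Everything else:** The empty pallet is at the same pixels as before, and the green and turquoise look-alikes and the loose items show no change. The robot touches nothing, with under 1 N at the wrist. The clock read about 7.5 s after the last move.

**Checks that disagreed:** The final origin report for the loaded pallet agrees with the stop position to within a few mm. The networks also reported the look-alikes as loaded pallets, which I ruled out by colour and position. No check failed.

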